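# Press the sample home in the gauging nest

### The job

On this measuring stage, first turn the handle of the grey stage-light switch clockwise to its on position. Then bring the T-headed steel sample to the gauging nest, flat on the nest's bed with its narrow tail in the channel, and press it in against the sprung plunger until both shoulders of its head are hard against the stops, firmly enough that it stays there. Finish while still holding the sample pressed home, without letting go, and leave the other loose things where they are.

Things in the scene. Friction and masses are not known exactly. Their poses are not given: they have to be found in the camera images.
- nest: Fixed gauging nest: steel bed plate 180 (x) x 80 x 12 mm; origin: middle of its underside; +x = pressing direction. On the bed, x 0 to +60, an open-topped channel along x, 22 mm wide, walls 14 mm thick, 16 mm high above the bed, mouth to -x with two stop pads (stop). x +60 to +82: plunger housing, 50 mm wide, 28 mm above the bed. x -90 to 0: bare bed to lay the sample on.
- nest_seat (a point): Point on top of the nest's bed (12 mm above the stage), on the channel's centre line, in the plane of the stop faces; axes as the nest's. When the sample is home its origin coincides with this point and its axes with the nest's.
- stop: The two dark hard stop pads at the channel's mouth, fixed to the nest: each 4 mm thick (nest x 0 to 4 mm), 10 mm wide, 18 mm high, from 11 to 21 mm either side of the centre line. Their faces look to -x, in the plane x = 0 of the nest. Origin: same point as nest_seat.
- plunger (a joint): Travel (m) of the brass plunger, 12 mm in diameter, in the channel on its centre line, 10 mm above the bed. 0 at rest (nose 35 mm in from the stop faces), grows as it is pushed along the nest's +x, end at 0.016. Spring: 4 N at first, 0.4 N more per mm. With the sample home it reads about 0.010 and pushes back with 8 N: the sample slides out if let go.
- handle (a joint): Angle (rad) of the switch handle: 0 = off, 1.047 (60 degrees) = on, growing clockwise seen from above. It has a detent at either end: an over-centre spring, under 0.1 N m, drives it to the nearer end from about the middle.
- handle_grip (a point): On the handle's vertical turning axis, 69 mm above the stage, 12 mm below the top of its grip bar. Its x axis lies along the bar and turns with the handle. The bar is black, 50 mm long, 14 mm wide, from 49 to 81 mm above the stage, with a white pointer stripe on its +x end.
- switch: Fixed grey rotary switch box of the stage light, 90 (x) x 80 (y) x 40 mm high; origin: middle of its underside. The handle turns about the vertical through its origin. Off: the pointer end is 30 degrees counterclockwise (from above) of the box's +x, at a white dot; on: 30 degrees clockwise of it, at a white dash.
- sample: Loose T-shaped steel sample, 20 mm high, about 0.33 kg, lying flat. Origin: on its underside, centre line, plane of the shoulders. Head: x -40 to 0, 36 mm wide. Tail: x 0 to +40, 16 mm wide, then a nose 10 mm wide to x +45. Shoulders: the head's faces at x = 0 either side of the tail. Grip it across the head, pads (20 mm wide) centred at about x = -20, clear of the stops.
- bar: Bystander: plain straight steel bar 90 x 18 x 18 mm, without a head, lying flat (origin: middle of the underside).
- ring_gauge: Bystander: steel ring, 64 mm outside, 32 mm inside, 22 mm high (origin: middle of the underside).
- stop_nut: Bystander: stepped round aluminium nut, 44 mm across at the foot, 22 mm at the top, 34 mm high (origin: middle of the underside).
There are look-alikes about, which are no part of the job. Of the things that look like the switch, take the one that is farthest to the robot's right at the start. Leave any purple look-alike of the sample alone.

How it is judged:
On the way, in this order (a step that is already met when the one before it is completed fails the run):
1. the switch handle is turned on (value of joint handle above 0.9 rad), for 0.2 s.
2. then the sample's tail is in the channel and has pushed the plunger in by more than 2 mm (value of joint plunger above 0.002 m and x of sample in the frame of nest_seat above -0.012 m and contact force between sample and nest above 0.5 N), for 0.05 s.
At the end, for the whole second after the job is handed in: Handle on (over 0.9 rad); sample at rest, flat on the bed (3 mm, 0.1 rad), in line with the channel (0.1 rad), shoulders within 2 mm of the stop faces and pressing the stops with over 2 N, plunger in over 8 mm, fingers still on the sample with over 1 N (value of joint handle above 0.9 rad and value of joint plunger above 0.008 m and contact force between sample and stop above 2 N and contact force between the fingers and sample above 1 N and x of sample in the frame of nest_seat between -0.002 and 0.003 m and z of sample in the frame of nest_seat between -0.003 and 0.003 m and angle between the x axis of sample and the x axis of nest, either way round below 0.1 rad and angle between sample's own z axis and vertical below 0.1 rad and linear speed of sample below 0.01 m/s); the arm keeps its last pose, push and grip.
It fails at once if the plain bar is moved more than 30 mm (distance of bar from where it was at the start of the episode above 0.03 m).
It fails at once if the ring is moved more than 30 mm (distance of ring_gauge from where it was at the start of the episode above 0.03 m).
It fails at once if the nut is moved more than 30 mm (distance of stop_nut from where it was at the start of the episode above 0.03 m).
It also fails if it takes over 64 s, if anything falls off the work surface, if the arm or the gripper's body presses on something with over 40 N, if the wrist force passes 120 N, or if a joint passes its speed limit or range.

### The arm

A 6-joint arm with a two-finger parallel gripper is mounted at the origin on the work surface. World frame = base frame: x ahead of the robot, y to its left, z up, the work surface at z = 0. Lengths are in m, angles in rad, forces in N, time in s.
With the tool pointing down it reaches from about 0.25 to 0.775 m from the base axis. Payload 4 kg.
Tool frame: the origin (TCP) lies midway between the tips of the shut fingers; the grasp point (between the pads) lies 19 mm behind it (robot.hold_point_z is the distance from the TCP to the grasp point, in m); z points along the fingers, y is the line along which they close (so a half turn about z gives the same grasp; the last joint's range is limited). The gripper opens to 94 mm and grips with 3 to 60 N. Pads are 16 mm wide; open, the fingers measure 119 mm over their backs; the gripper's body (75 mm by 177 mm) begins 78 mm behind the grasp point.
Start: joints at [-1.271, 0.087, 1.371, -0, 1.684, -0.103], TCP at [0.216, -0.506, 0.206] pointing down, gripper open.
Joint ranges: [-3.1, 3.1], [-0.76, 2.03], [0.27, 2.55], [-1.08, 4.22], [0.17, 2.65], [-2.57, 2.57]. Speed limits (rad/s): [2.79, 2.79, 3.14, 3.14, 3.14, 3.14].

### API

Orientations are given as [roll, pitch, yaw] about the fixed x, y, z axes, in that order (R = Rz(yaw) Ry(pitch) Rx(roll)).
In Python, from bench import readout, imaging, robot gives the robot as it stands.
- The arm moves only by the tool carry_out, never from a script. Its argument "motion" is text: rows parted by semicolons, each of 7 numbers parted by spaces: the shift along the tool's x, y, z each as a share of 200 mm, from -1 to 1, then the turn, a rotation vector about the tool's x, y, z each as a share of 120 degrees, from -1 to 1, then the opening, from 0 (shut) to 1 (fully open). A call has 1 to 12 rows; each row shifts and turns the commanded pose from where the row before left it, along the tool's axes as they then stand; what a row does not reach is not made up. A row lasts 1/8 s, in which the tool goes at most 62.5 mm and 10.7 degrees, less where a joint would pass 70% of its speed; a pose out of reach is approached as far as the arm can. A call with a number of a shift or a turn outside -1 to 1 is refused whole. A call with a gripper value outside its range is refused whole. The fingers move at their own pace and stop on an object; the grip force is fixed at half the most. Time passes only in rows, so rows that do not move let the fingers close. It gives the time, the measured TCP pose, the force, the opening and the grip force at its end, in the units of the state.
- readout.get_obs(): the state, without advancing time (a new reading comes with each control period).
- imaging.snapshot(name): name is "side" or "top" or "wrist"; returns a dict with "pixels" (384x512x3 uint8, red, green, blue), "fx", "fy", "cx", "cy" (pixels), "R" (3x3) and "t" (3): a world point X has camera coordinates R X + t. Camera axes: x right, y down, z forward; pixel columns grow to the right and rows downward; lengths in m; the calibration is good to about 2 mm. A picture is of the moment at which its call begins. There is no depth.
- robot.close_job(): hands the job in; it is judged then, once.
The state is a dict: "time": time; "joint_positions": joint angles; "qvel": joint speeds; "joint_torque": joint torques, N m; "tool_pos": TCP position; "ee_rot": TCP orientation; "wrist_force": force on the tool from outside, world axes, zero at the start; "wrist_torque": the same for the moment, N m; "width": finger opening in m; "finger_force": force on a finger pad.
Only numpy, scipy, OpenCV 4.12 (cv2) and the standard library are available. Lean on these libraries where they do the work, as an engineer would, in place of code of your own. Each camera call takes 0.05 s, during which the arm holds its last target. There are 200 camera calls.

## Working session

There is one attempt and no reset: what is moved stays moved. The work goes in short steps, Python scripts to look and compute and a tool call to move; the robot and the scene stay as the last step left them, time stands still between calls to the robot, and variables do not carry over. Pictures are saved under pics/ and viewed, at most 10 in all, crops included, and the job is handed in when it is done.

Besides the shell and the picture viewer there is one more tool, called after "Emit:" in YAML: its name, and indented under it one key for each argument. carry_out: Moves the arm, as the interface text tells. Its arguments: {"type":"object","properties":{"motion":{"type":"string"}},"required":["motion"]}

```bash
ls; mkdir -p pics
cat > h.py <<'E'
import numpy as np, cv2
from bench import readout, imaging, robot
def snap(n,f=None):
    s=imaging.snapshot(n); 
    np.savez('last_'+n+'.npz',**{k:np.array(v) for k,v in s.items()})
    if f: cv2.imwrite('pics/'+f,s['pixels'][:,:,::-1])
    return s
def load(n): return dict(np.load('last_'+n+'.npz'))
def ray(s,u,v,z):
    R=np.array(s['R']);t=np.array(s['t']).ravel()
    d=R.T@np.array([(u-s['cx'])/s['fx'],(v-s['cy'])/s['fy'],1]);c=-R.T@t
    return c+d*(z-c[2])/d[2]
def proj(s,X):
    p=np.array(s['R'])@np.array(X)+np.array(s['t']).ravel()
    return np.array([s['fx']*p[0]/p[2]+s['cx'],s['fy']*p[1]/p[2]+s['cy']])
E
python3 - <<'E'
from h import *
a=snap('top','top.png');b=snap('side','side.png')
for s in(a,b): print(np.round(s['R'],3).tolist(),s['t'],s['fx'])
print(readout.get_obs())
E
```

```text
pics
[[-0.028, -0.999, -0.021], [-0.993, 0.03, -0.113], [0.114, 0.017, -0.993]] [0.04341198 0.55906133 0.84498647] 371.3554713516808
[[-0.993, -0.112, 0.022], [-0.081, 0.56, -0.825], [0.08, -0.821, -0.565]] [0.56279755 0.09530033 1.01178216] 412.11018389370844
{'time': 0.1, 'joint_positions': array([-1.27111520e+00,  8.78859754e-02,  1.37206622e+00, -1.55909731e-05,
        1.68360927e+00, -1.03105913e-01]), 'qvel': array([-9.95988786e-05, -1.58942920e-03, -4.87811282e-03, -2.30430548e-04,
       -9.72123964e-04,  1.49314795e-03]), 'joint_torque': array([ 2.17317625e-03, -3.41251302e+01, -3.03300941e+01,  7.20569585e-02,
        3.03614361e-02, -9.17150123e-05]), 'tool_pos': array([ 0.21543454, -0.5055228 ,  0.20443728]), 'ee_rot': array([-3.13963269e+00, -1.87224329e-04,  4.02785120e-01]), 'wrist_force': array([ 0.47373558,  0.18116936, -0.18309176]), 'wrist_torque': array([-0.03572678, -0.00650152, -0.01205123]), 'finger_force': 0.0, 'width': 0.09441663066161857}
```

View pics/top.png

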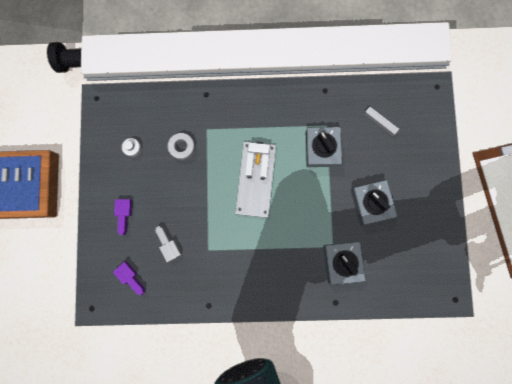

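View pics/side.png

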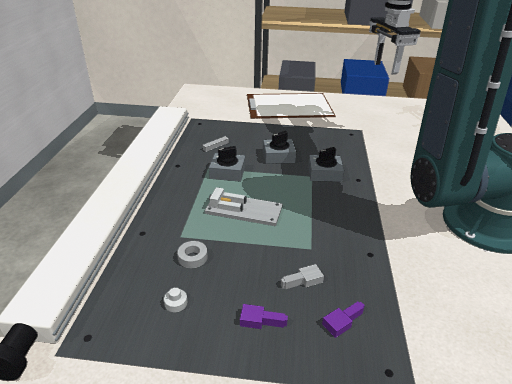

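The top view shows three switches, at (324,145), (375,202) and (345,264). The rightmost, (375,202), is mine. The nest is at (256,180) with its housing at the upper end. The grey T is at (167,245) with its tail up-left, and the look-alikes of the sample are purple. Next I'll segment and measure.

Run:
```python
from h import *
s=load('top');im=s['pixels'];g=cv2.cvtColor(im,cv2.COLOR_RGB2GRAY)
hsv=cv2.cvtColor(im,cv2.COLOR_RGB2HSV)
m=((hsv[:,:,2]>125)&(hsv[:,:,1]<40)).astype(np.uint8)
def comp(u0,v0,u1,v1,z,nm):
    sub=np.zeros_like(m);sub[v0:v1,u0:u1]=m[v0:v1,u0:u1]
    cs,_=cv2.findContours(sub,cv2.RETR_EXTERNAL,cv2.CHAIN_APPROX_NONE)
    c=max(cs,key=cv2.contourArea)
    P=np.array([ray(s,u,v,z)[:2] for u,v in c[:,0]]).astype(np.float32)
    r=cv2.minAreaRect(P*1000); print(nm,r,cv2.boundingRect(c)); return P*1000
comp(230,130,282,225,0.012,'nest')
P=comp(145,215,190,270,0.02,'sample')
comp(360,100,402,140,0.018,'bar')
for n,(u,v),z in [('sw',(375,202),.081),('s1',(324,145),.081),('s3',(345,264),.081),('ring',(181,146),.022),('nut',(131,147),.034)]: print(n,ray(s,u,v,z))
def big(c,f,k): return cv2.resize(im[c[1]:c[3],c[0]:c[2],::-1],None,fx=k,fy=k,interpolation=cv2.INTER_CUBIC)
A=big((225,130,290,225),0,6);B=big((140,215,190,270),0,6);C=big((350,175,400,230),0,6)
H=max(x.shape[0] for x in(A,B,C))
cv2.imwrite('pics/crop.png',np.hstack([cv2.copyMakeBorder(x,0,H-x.shape[0],0,0,cv2.BORDER_CONSTANT) for x in(A[:, :],B,C)])[:600,:])
```

```text
nest ((596.2056274414062, 29.869815826416016), (85.59559631347656, 183.66465759277344), 81.93091583251953) (234, 141, 43, 77)
sample ((449.5633239746094, 249.4417724609375), (86.45392608642578, 37.51886749267578), 28.125444412231445) (155, 226, 26, 36)
bar ((730.4713134765625, -282.0899963378906), (90.52851867675781, 19.46722412109375), 48.79362487792969) (366, 107, 33, 27)
sw [ 0.52573771 -0.23379758  0.081     ]
s1 [ 0.65791294 -0.12786181  0.081     ]
s3 [ 0.39277683 -0.16046696  0.081     ]
ring [0.68113824 0.20894926 0.022     ]
nut [0.67969393 0.32713477 0.034     ]
```

```bash
python3 -c "
import cv2;i=cv2.imread('pics/crop.png');print(i.shape);cv2.imwrite('pics/crop2.png',cv2.resize(i,None,fx=.8,fy=.8) if i.shape[1]>800 else i)"
```

```text
(570, 990, 3)
```

View pics/crop2.png

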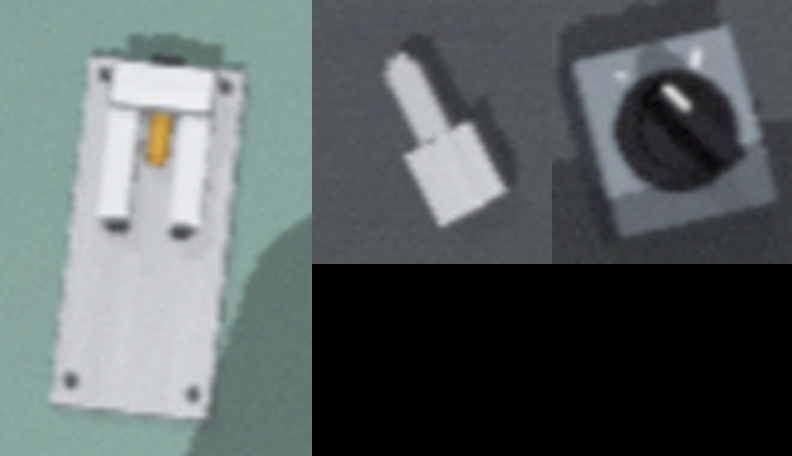

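The crop shows the nest opening downward, with its +x pointing up and slightly right, and the T tail pointing up-left. The switch pointer is at upper left, on the dot side, so the handle is off. I'll move above the switch and refine with the wrist camera.

```bash
cat >> h.py <<'E'
def go(x,y,z,yaw):
    o=readout.get_obs();p=o['tool_pos'];r=o['ee_rot'];
    from scipy.spatial.transform import Rotation as Ro
    R=Ro.from_euler('xyz',r);d=R.inv().apply(np.array([x,y,z])-p)
    w=(R.inv()*Ro.from_euler('xyz',[np.pi,0,yaw])).as_rotvec()
    print('t',round(o['time'],2),'shift share',np.round(d/.2,4),'rot share',np.round(w/np.radians(120),4),'cur yaw deg',np.degrees(r[2]),p)
E
python3 - <<'E'
from h import *
go(.526,-.234,.2,.77)
s=load('top');im=s['pixels']
# switch disc and box
g=im.max(2)
hsv=cv2.cvtColor(im,cv2.COLOR_RGB2HSV)
# stripe px, dots
sub=im[180:230,352:400].astype(int); 
w=(sub.min(2)>190).astype(np.uint8)
n,l,st,c=cv2.connectedComponentsWithStats(w)
for i in range(1,n): print(st[i],c[i]+[352,180],ray(s,*(c[i]+[352,180]),.041))
for (U,V) in [((573-552)/4.8+350,175+65/4.8),((730-552)/4.8+350,175+27/4.8),((775-552)/4.8+350,175+200/4.8),((622-552)/4.8+350,175+236/4.8)]: print(ray(s,U,V,.04))
E
```

```text
t 0.1 shift share [ 1.9607 -0.6402  0.0238] rot share [-0.0009 -0.0003 -0.1753] cur yaw deg 23.07788741922145 [ 0.21543454 -0.5055228   0.20443728]
[27  6  2  3  5] [379.4 186.8] [ 0.56403639 -0.25817442  0.041     ]
[12 10  1  1  1] [364. 190.] [ 0.55764319 -0.22211955  0.041     ]
[22 13  4  4  4] [375.5 194.5] [ 0.5463212  -0.24801061  0.041     ]
[ 0.56186013 -0.20030275  0.04      ]
[ 0.57810447 -0.27722706  0.04      ]
[ 0.49362483 -0.29301357  0.04      ]
[ 0.47851576 -0.21892233  0.04      ]
```

Emit:
carry_out:
  motion: "0.27 -0.09 0 0 0 -0.025 1; 0.27 -0.09 0 0 0 -0.025 1; 0.27 -0.09 0 0 0 -0.025 1; 0.27 -0.09 0 0 0 -0.025 1; 0.27 -0.06 0 0 0 -0.025 1; 0.27 -0.01 0 0 0 -0.025 1; 0.27 0.1 0 0 0 0 1; 0 0 0 0 0 0 1; 0 0 0 0 0 0 1"

```text
time: 1.23
tool_pos: [0.5053, -0.2464, 0.2048]
ee_rot: [-3.14, 0.001, 0.717]
wrist_force: [-0.1, -0.2, 0.2]
width: 0.0941
finger_force: 0.0
```

Run:
```python
from h import *
s=snap('wrist','w1.png');go(.528,-.247,.2,.725)
print(proj(s,[.528,-.247,.081]),proj(s,[.528,-.247,.04]))
```

```text
t 1.27 shift share [0.0863 0.0766 0.0256] rot share [-0.0004  0.0004 -0.0043] cur yaw deg 41.0284262067663 [ 0.5049338  -0.24676626  0.20515204]
[268.7012882  179.46103632] [267.20407871 173.8333318 ]
```

View pics/w1.png

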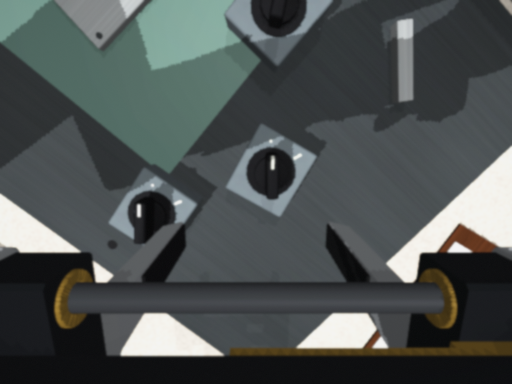

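The wrist view shows the switch at (271,171), with its bar nearly vertical in the image (along tool x) and its pointer up. That agrees with the top-view estimate. I'll refine the numbers.

Run:
```python
from h import *
s=load('wrist');im=s['pixels'];g=im.max(2)
m=np.zeros_like(g);m[130:212,235:310]=(g[130:212,235:310]<45)
n,l,st,c=cv2.connectedComponentsWithStats(m.astype(np.uint8))
for i in range(1,n):
    if st[i][4]>300:
        pts=cv2.findContours((l==i).astype(np.uint8),0,1)[0][0]
        print(st[i],c[i],cv2.minEnclosingCircle(pts), cv2.fitEllipse(pts))
        u,v=c[i]; print(ray(s,u,v,.045),ray(s,u,v,.06))
# white stripe & marks
w=(im[140:200,240:310].astype(int).min(2)>170).astype(np.uint8)
n,l,st,c=cv2.connectedComponentsWithStats(w)
for i in range(1,n): print(st[i],c[i]+[240,140],ray(s,*(c[i]+[240,140]),.041),ray(s,*(c[i]+[240,140]),.081))
# box corners
for u,v in [(262,124),(318,157),(279,216),(226,185)]: print(ray(s,u,v,.04))
```

```text
[ 248  149   46   49 1599] [270.4659162  172.36397749] ((271.5, 172.8958282470703), 24.520715713500977) ((270.5774841308594, 171.92027282714844), (44.60902404785156, 47.1375617980957), 8.484079360961914)
[ 0.53231503 -0.24812453  0.045     ] [ 0.53342225 -0.24612046  0.06      ]
[29  0  4  3 12] [270.5 141. ] [ 0.55980184 -0.22388638  0.041     ] [ 0.55950506 -0.2214396   0.081     ]
[53 13  9  7 41] [297.29268293 156.        ] [ 0.5677317  -0.25971511  0.041     ] [ 0.56650744 -0.2530778   0.081     ]
[31 18  3 11 29] [272.13793103 163.24137931] [ 0.54156179 -0.24282654  0.041     ] [ 0.54339836 -0.23816452  0.081     ]
[ 0.56779359 -0.20350589  0.04      ]
[ 0.58319954 -0.27940561  0.04      ]
[ 0.49776896 -0.29375682  0.04      ]
[ 0.48444416 -0.21803707  0.04      ]
```

Run:
```python
from h import *
go(.532,-.248,.052,.716)
```

```text
t 1.27 shift share [0.0987 0.0941 0.7656] rot share [-0.0004  0.0004  0.    ] cur yaw deg 41.0284262067663 [ 0.5049338  -0.24676626  0.20515204]
```

Emit:
carry_out:
  motion: "0.1 0.094 0 0 0 0 0.6; 0 0 0.2 0 0 0 0.6; 0 0 0.2 0 0 0 0.6; 0 0 0.2 0 0 0 0.6; 0 0 0.1 0 0 0 0.6; 0 0 0.06 0 0 0 0.6; 0 0 0 0 0 0 0.6; 0 0 0 0 0 0 0; 0 0 0 0 0 0 0; 0 0 0 0 0 0 0; 0 0 0 0 0 0 0; 0 0 0 0 0 0 0"

```text
time: 2.78
tool_pos: [0.5326, -0.2464, 0.0537]
ee_rot: [-3.139, 0.0, 0.717]
wrist_force: [-1.8, 2.9, 3.4]
width: 0.0136
finger_force: 30.0
```

Gripped; now I'll turn it clockwise by about 62°.

Emit:
carry_out:
  motion: "0 0 0 0 0 0.06 0; 0 0 0 0 0 0.075 0; 0 0 0 0 0 0.075 0; 0 0 0 0 0 0.075 0; 0 0 0 0 0 0.075 0; 0 0 0 0 0 0.075 0; 0 0 0 0 0 0.05 0; 0 0 0 0 0 0.025 0; 0 0 0 0 0 0 0; 0 0 0 0 0 0 0; 0 0 0 0 0 0 0"

```text
time: 4.15
tool_pos: [0.5329, -0.2476, 0.0537]
ee_rot: [3.141, 0.001, -0.35]
wrist_force: [-5.4, -0.9, 3.0]
width: 0.0142
finger_force: 30.3
```

Emit:
carry_out:
  motion: "0 0 0 0 0 0 0.5; 0 0 0 0 0 0 0.5; 0 0 0 0 0 0 0.5; 0 0 -0.1 0 0 0 0.5; 0 0 -0.25 0 0 0 0.5; 0 0 -0.25 0 0 0 0.5; 0 0 -0.25 0 0 0 0.8; 0 0 0 0 0 0 0.8; 0 0 0 0 0 0 0.8"

```text
time: 5.28
tool_pos: [0.5332, -0.2472, 0.2227]
ee_rot: [-3.141, 0.001, -0.351]
wrist_force: [0.2, 1.0, 0.3]
width: 0.0727
finger_force: 0.0
```

Run:
```python
from h import *
s=snap('wrist');im=s['pixels']
u,v=proj(s,[.532,-.248,.06]).astype(int);print(u,v)
w=(im[v-45:v+45,u-45:u+45].astype(int).min(2)>160).astype(np.uint8)
n,l,st,c=cv2.connectedComponentsWithStats(w)
for i in range(1,n):
  if st[i][4]>5: q=c[i]+[u-45,v-45];P=ray(s,*q,.081);print(st[i][4],q,P,np.degrees(np.arctan2(P[1]+.248,P[0]-.532)))
go(.43,.239,.2,.49)
```

```text
255 189
15 [230.13333333 172.53333333] [ 0.56424106 -0.22897221  0.081     ] 30.547937274322244
35 [255.11428571 178.6       ] [ 0.54796598 -0.25314963  0.081     ] -17.87645545568143
t 5.33 shift share [-1.3179 -2.1046  0.1128] rot share [-0.0009  0.0012 -0.4017] cur yaw deg -20.125969448437736 [ 0.53270578 -0.24694964  0.22151431]
```

Emit:
carry_out:
  motion: "-0.146 -0.234 0 0 0 0 0.8; -0.146 -0.234 0 0 0 0 0.8; -0.146 -0.234 0 0 0 0 0.8; -0.146 -0.234 0 0 0 0 0.8; -0.146 -0.234 0 0 0 0 0.8; -0.146 -0.234 0 0 0 0 0.8; -0.146 -0.234 0 0 0 0 0.8; -0.146 -0.234 0 0 0 0 0.8; -0.146 -0.234 0 0 0 0 0.8; 0 0 0 0 0 0 0.8; 0 0 0 0 0 0 0.8"

```text
time: 6.7
tool_pos: [0.4308, 0.238, 0.2217]
ee_rot: [3.139, 0.002, -0.351]
wrist_force: [-0.3, -0.6, -0.4]
width: 0.0751
finger_force: 0.0
```

Emit:
carry_out:
  motion: "0 0 0 0 0 -0.08 0.8; 0 0 0 0 0 -0.08 0.8; 0 0 0 0 0 -0.08 0.8; 0 0 0 0 0 -0.08 0.8; 0 0 0 0 0 -0.08 0.8; 0 0 0 0 0 0 0.8; 0 0 0 0 0 0 0.8"

```text
time: 7.58
tool_pos: [0.4317, 0.2375, 0.2231]
ee_rot: [3.141, 0.001, 0.482]
wrist_force: [-0.4, -0.6, -0.5]
width: 0.0752
finger_force: 0.0
```

Run:
```python
from h import *
s=snap('wrist','w2.png');go(.43,.239,.2,.49)
print(proj(s,[.447,.248,.02]),proj(s,[.596,.03,.012]))
```

```text
t 7.62 shift share [-0.0044 -0.0093  0.116 ] rot share [ 0.0001  0.0002 -0.0032] cur yaw deg 27.690777547427622 [0.43164957 0.23776464 0.22320795]
[252.71797946 168.65272615] [447.20695835 144.93439799]
```

View pics/w2.png

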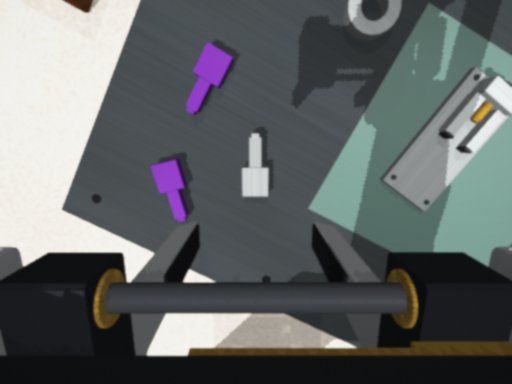

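The wrist view shows the grey T at (255,165), aligned with the tool. The purple look-alike at (170,190) is about 80 px away. The nest is at (445,140). I'll measure the T precisely.

Run:
```python
from h import *
s=load('wrist');im=s['pixels'];hsv=cv2.cvtColor(im,cv2.COLOR_RGB2HSV)
m=np.zeros(im.shape[:2],np.uint8);m[120:210,225:290]=((hsv[...,2]>120)&(hsv[...,1]<50))[120:210,225:290]
c=max(cv2.findContours(m,0,1)[0],key=cv2.contourArea)
P=np.array([ray(s,u,v,.02)[:2] for u,v in c[:,0]],np.float32)*1000
print(cv2.minAreaRect(P),cv2.boundingRect(c))
for u,v in [(250.5,133),(260.5,133),(249,167),(261.5,167),(242,168),(268.5,168),(242,196),(269,196)]: print(u,v,ray(s,u,v,.02)[:2])
# nest corners approx
m2=np.zeros_like(m);m2[60:215,375:512]=((hsv[...,2]>125)&(hsv[...,1]<35))[60:215,375:512]
c=max(cv2.findContours(m2,0,1)[0],key=cv2.contourArea)
a=cv2.approxPolyDP(c,4,True)[:,0];print([(p.tolist(),np.round(ray(s,*p,.012)[:2],4).tolist()) for p in a])
p=[proj(s,np.array(x)) for x in[(.43,.239,.02)]];print(p)
```

```text
((451.8706359863281, 248.20909118652344), (84.72007751464844, 36.9090461730957), 28.210351943969727) (241, 133, 28, 64)
250.5 133 [0.48711262 0.27213711]
260.5 133 [0.49317211 0.26055052]
249 167 [0.44665977 0.25345735]
261.5 167 [0.45444699 0.2385654 ]
242 168 [0.4410986  0.26118557]
268.5 168 [0.45762116 0.22958841]
242 196 [0.40665777 0.24365492]
269 196 [0.42389126 0.21069492]
[([500, 76], [0.6975, 0.0225]), ([485, 93], [0.6723, 0.0266]), ([508, 113], [0.6666, -0.0159]), ([497, 109], [0.6638, 0.0001]), ([466, 144], [0.6087, 0.0083]), ([469, 153], [0.601, -0.0027]), ([455, 148], [0.5976, 0.0182]), ([475, 125], [0.6342, 0.013]), ([470, 116], [0.6404, 0.026]), ([486, 97], [0.669, 0.0223]), ([476, 93], [0.6669, 0.0369]), ([446, 129], [0.6122, 0.044]), ([451, 139], [0.6047, 0.0302]), ([441, 139], [0.5985, 0.0421]), ([437, 129], [0.6066, 0.0546]), ([486, 77], [0.6883, 0.0376]), ([476, 68], [0.6909, 0.0556]), ([385, 180], [0.5171, 0.0776]), ([425, 210], [0.5074, 0.003]), ([511, 114], [0.6674, -0.0202]), ([511, 86], [0.6946, 0.0023])]
[array([252.81955609, 182.73917923])]
```

Emit:
carry_out:
  motion: "0 0 0 0 0 -0.004 0.6; 0 0 0.25 0 0 0 0.6; 0 0 0.25 0 0 0 0.6; 0 0 0.25 0 0 0 0.6; 0 0 0.2 0 0 0 0.6; 0 0 0.1 0 0 0 0.6; 0 0 0.03 0 0 0 0.6; 0 0 0 0 0 0 0.6; 0 0 0 0 0 0 0.6"

```text
time: 8.75
tool_pos: [0.4325, 0.239, 0.0089]
ee_rot: [3.141, -0.003, 0.495]
wrist_force: [0.2, -0.5, 0.0]
width: 0.0563
finger_force: 0.0
```

Run:
```python
from h import *
go(.432,.2376,.003,np.radians(28.2))
```

```text
t 8.75 shift share [-0.0058  0.0049  0.0295] rot share [ 0.0002 -0.0013  0.0013] cur yaw deg 28.359823780336527 [0.43254527 0.23900892 0.00889762]
```

Emit:
carry_out:
  motion: "-0.005 0.004 0.026 0 0 0 0.6; 0 0 0 0 0 0 0.6; 0 0 0 0 0 0 0; 0 0 0 0 0 0 0; 0 0 0 0 0 0 0; 0 0 0 0 0 0 0; 0 0 -0.1 0 0 0 0; 0 0 -0.2 0 0 0 0; 0 0 -0.3 0 0 0 0; 0 0 0 0 0 0 0; 0 0 0 0 0 0 0"

```text
time: 10.12
tool_pos: [0.4302, 0.237, 0.1211]
ee_rot: [-3.142, 0.002, 0.495]
wrist_force: [-0.3, -0.1, -2.5]
width: 0.0356
finger_force: 30.0
```

Run:
```python
from h import *
o=readout.get_obs();print(o['width'],o['finger_force'],o['wrist_force'])
go(.45,.05,.123,np.radians(-8))
s=snap('wrist')
im=s['pixels'];hsv=cv2.cvtColor(im,cv2.COLOR_RGB2HSV)
m=((hsv[...,2]>110)&(hsv[...,1]<50)).astype(np.uint8);m[:100]=0;m[240:]=0;m[:,:200]=0;m[:,312:]=0
for c in cv2.findContours(m,0,1)[0]:
  if cv2.contourArea(c)>300: print(cv2.boundingRect(c),cv2.minAreaRect(np.array([ray(s,u,v,.137)[:2] for u,v in c[:,0]],np.float32)*1000))
cv2.imwrite('pics/w3.png',im[:,:,::-1])
```

```text
0.03559038871347304 29.9856099486351 [-0.29863353 -0.07924363 -2.52308274]
t 10.12 shift share [-0.3569  0.8699 -0.0088] rot share [3.00e-04 1.00e-03 3.03e-01] cur yaw deg 28.3607223412075 [0.43017105 0.23699821 0.12108674]
(226, 134, 60, 106) ((461.6646728515625, 252.46961975097656), (62.27896499633789, 35.50428771972656), 28.32695960998535)
```

Emit:
carry_out:
  motion: "-0.059 0.241 0 0 0 0 0; -0.059 0.241 0 0 0 0 0; -0.059 0.241 0 0 0 0 0; -0.059 0.241 0 0 0 0 0; 0 0 0 0 0 0.0745 0; 0 0 0 0 0 0.0745 0; 0 0 0 0 0 0.0745 0; 0 0 0 0 0 0.0745 0; 0 0 0 0 0 0 0; 0 0 0 0 0 0 0; 0 0 0 0 0 0 0"

```text
time: 11.55
tool_pos: [0.4806, 0.0453, 0.1217]
ee_rot: [3.141, 0.001, -0.128]
wrist_force: [0.4, 0.2, -2.8]
width: 0.0356
finger_force: 30.0
```

Run:
```python
from h import *
s=snap('wrist','w4.png');snap('top');go(.5196,.0393,.05,np.radians(-7.4))
print(proj(s,[.599,.029,.012]))
```

```text
t 11.65 shift share [0.196  0.0049 0.3604] rot share [0.0001 0.0001 0.0003] cur yaw deg -7.359419651257659 [0.48086973 0.04529885 0.12208362]
[255.36417791  75.32194696]
```

View pics/w4.png

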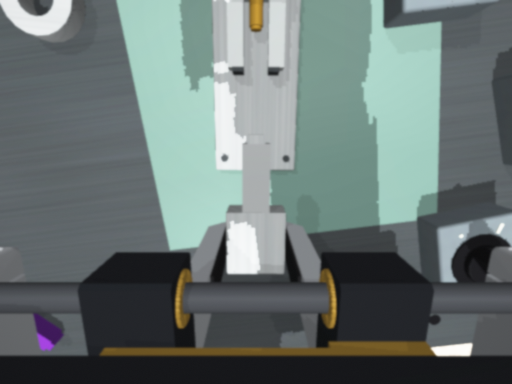

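The wrist view shows the held T aligned with the nest. The tail tip is at (256,140), the stop pads at (237,70) and (276,70), and the bed's front edge spans 217 to 296 at v=168. I'll get metric values.

Run:
```python
from h import *
s=load('wrist');im=s['pixels'].astype(int)
def edges(v,u0,u1,th=12):
    r=cv2.GaussianBlur(s['pixels'],(3,3),0)[v].astype(int);g=np.abs(r[1:]-r[:-1]).sum(1)
    return [u+.5 for u in range(u0,u1) if g[u]>25 and g[u]==g[max(u-3,0):u+4].max()]
for v in (85,100,120,135,150,160): print(v,edges(v,205,310),[np.round(ray(s,u,v,.012)[:2]*1000,1).tolist() for u in edges(v,205,310)])
for v in (20,40,60,68,72):print(v,edges(v,205,310))
def ed_v(u,v0,v1):
    c=cv2.GaussianBlur(s['pixels'],(3,3),0)[:,u].astype(int);g=np.abs(c[1:]-c[:-1]).sum(1)
    return [v+.5 for v in range(v0,v1) if g[v]>30 and g[v]==g[v-3:v+4].max()]
for u in (225,235,239,273,277,285): print(u,ed_v(u,50,180),[ (np.round(ray(s,u,v,.012)[:2]*1000,1).tolist(),np.round(ray(s,u,v,.030)[:2]*1000,1).tolist()) for v in ed_v(u,50,180)])
o=readout.get_obs();g=o['tool_pos'];print(g)
for v in (150,170,190): print(v,edges(v,235,280),[np.round(ray(s,u,v,.138)[:2]*1000,1).tolist() for u in edges(v,235,280)])
print(ed_v(252,120,220),ed_v(262,120,220),ed_v(235,190,225),ed_v(276,190,225))
```

```text
85 [213.5, 228.5, 296.5] [[595.6, 69.5], [593.8, 55.4], [585.5, -8.7]]
100 [214.5, 234.5, 296.5] [[582.1, 70.8], [579.7, 51.7], [572.0, -7.4]]
120 [214.5, 233.5, 294.5, 295.5] [[563.8, 73.8], [561.5, 55.4], [553.8, -3.7], [553.7, -4.7]]
135 [215.5, 239.5, 294.5] [[549.6, 75.1], [546.6, 51.6], [539.6, -2.3]]
150 [215.5, 242.5, 293.5] [[535.2, 77.5], [531.7, 50.7], [525.1, 0.0]]
160 [215.5, 221.5, 226.5, 241.5, 282.5, 288.5, 293.5] [[525.3, 79.1], [524.5, 73.1], [523.9, 68.1], [522.0, 53.1], [516.6, 12.0], [515.9, 6.0], [515.2, 1.0]]
20 [212.5, 226.5, 242.5, 248.5, 262.5, 268.5, 285.5, 298.5]
40 [212.5, 226.5, 242.5, 268.5, 284.5, 298.5]
60 [213.5, 227.5, 242.5, 268.5, 283.5, 297.5]
68 [213.5, 228.5, 243.5, 267.5, 282.5, 296.5, 297.5]
72 [213.5, 232.5, 243.5, 267.5, 278.5, 296.5]
225 [61.5, 62.5, 72.5, 81.5, 154.5, 160.5, 169.5] [([614.5, 55.6], [610.4, 54.3]), ([613.7, 55.7], [609.6, 54.4]), ([605.1, 57.0], [601.6, 55.7]), ([597.3, 58.2], [594.2, 56.8]), ([529.5, 68.7], [530.7, 66.7]), ([523.6, 69.6], [525.2, 67.5]), ([514.6, 71.0], [516.7, 68.8])]
235 [66.5, 74.5, 92.5, 132.5, 169.5]
[... 158 characters left out ...]
])]
239 [66.5, 74.5, 134.5, 169.5] [([608.6, 43.2], [604.8, 42.8]), ([601.7, 44.2], [598.4, 43.7]), ([547.1, 52.0], [547.2, 51.0]), ([512.8, 56.9], [515.0, 55.6])]
273 [66.5, 74.5, 169.5] [([604.5, 11.6], [601.0, 13.1]), ([597.6, 12.4], [594.5, 13.9]), ([508.3, 22.6], [510.8, 23.4])]
277 [66.5, 74.5, 169.5] [([604.0, 7.9], [600.6, 9.7]), ([597.1, 8.7], [594.1, 10.4]), ([507.8, 18.6], [510.4, 19.7])]
285 [155.5, 161.5, 169.5] [([520.8, 9.1], [522.5, 10.7]), ([514.8, 9.7], [516.9, 11.3]), ([506.8, 10.5], [509.4, 12.1])]
[0.48086973 0.04529885 0.12208362]
150 [242.5] [[539.1, 44.1]]
170 [241.5, 269.5] [[528.0, 46.3], [525.9, 30.4]]
190 [271.5] [[514.2, 30.6]]
[] [] [204.5, 212.5, 223.5] [212.5]
```

Run:
```python
from h import *
go(.5254,.0387,.025,np.radians(-7.6))
```

```text
t 11.65 shift share [0.2252 0.0041 0.4853] rot share [0.0001 0.0001 0.002 ] cur yaw deg -7.359419651257659 [0.48086973 0.04529885 0.12208362]
```

Emit:
carry_out:
  motion: "0.225 0.004 0 0 0 0.002 0; 0 0 0.2 0 0 0 0; 0 0 0.2 0 0 0 0; 0 0 0.085 0 0 0 0; 0 0 0 0 0 0 0; 0 0 0 0 0 0 0; 0 0 0 0 0 0 0"

```text
time: 12.52
tool_pos: [0.527, 0.0387, 0.0274]
ee_rot: [-3.141, -0.004, -0.133]
wrist_force: [-0.4, -0.1, -1.8]
width: 0.0356
finger_force: 30.0
```

Run:
```python
from h import *
go(.5254,.0387,.0155,np.radians(-7.6))
snap('wrist','w5.png')
```

```text
t 12.53 shift share [-0.0083  0.0009  0.0592] rot share [-0.0002 -0.0019 -0.0003] cur yaw deg -7.635656356889679 [0.52701299 0.03866143 0.02735233]
```

View pics/w5.png

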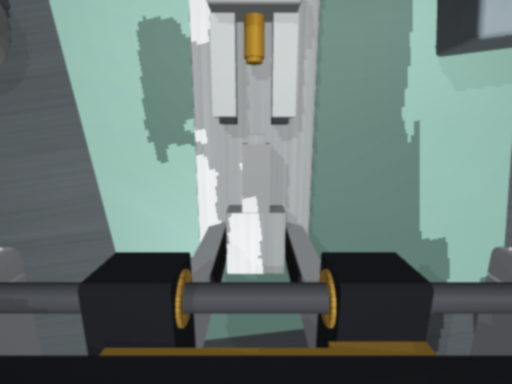

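The wrist view shows the tail centred at u≈256.5 and the channel and plunger at u≈254.5, so I'll shift 1 mm left. Then I'll lower.

Emit:
carry_out:
  motion: "0 -0.006 0.025 0 0.002 0 0; 0 0 0.015 0 0 0 0; 0 0 0.01 0 0 0 0; 0 0 0.005 0 0 0 0; 0 0 0 0 0 0 0; 0 0 0 0 0 0 0"

```text
time: 13.32
tool_pos: [0.5257, 0.0399, 0.0144]
ee_rot: [3.142, -0.004, -0.133]
wrist_force: [-1.3, 0.3, -1.1]
width: 0.0358
finger_force: 30.0
```

Emit:
carry_out:
  motion: "0 0 0.006 0 0 0 0; 0 0 0 0 0 0 0; 0 0 0 0 0 0 0; 0 0 0 0 0 0 0"

```text
time: 13.82
tool_pos: [0.5257, 0.0398, 0.0143]
ee_rot: [3.141, -0.004, -0.133]
wrist_force: [-3.8, 0.4, 6.2]
width: 0.0359
finger_force: 30.0
```

Emit:
carry_out:
  motion: "0.03 0 0 0 0 0 0; 0.03 0 0 0 0 0 0; 0.03 0 0 0 0 0 0; 0.03 0 0 0 0 0 0; 0.03 0 0 0 0 0 0; 0.02 0 0 0 0 0 0; 0 0 0 0 0 0 0; 0 0 0 0 0 0 0"

```text
time: 14.82
tool_pos: [0.5594, 0.0355, 0.0144]
ee_rot: [-3.141, -0.004, -0.133]
wrist_force: [-3.7, 0.3, 4.2]
width: 0.0359
finger_force: 30.0
```

Run:
```python
from h import *
o=readout.get_obs();print(o['wrist_force'],o['wrist_torque']);go(.5997-.0198,.0288+.0026,.0143,np.radians(-7.6))
snap('wrist','w6.png')
```

```text
[-3.73927261  0.26739314  4.2260468 ] [ 0.17670102  0.80668558 -0.01676209]
t 14.82 shift share [0.1041 0.0069 0.0008] rot share [-0.0001 -0.0021 -0.0003] cur yaw deg -7.638421177081439 [0.55944394 0.03552564 0.0143792 ]
```

View pics/w6.png

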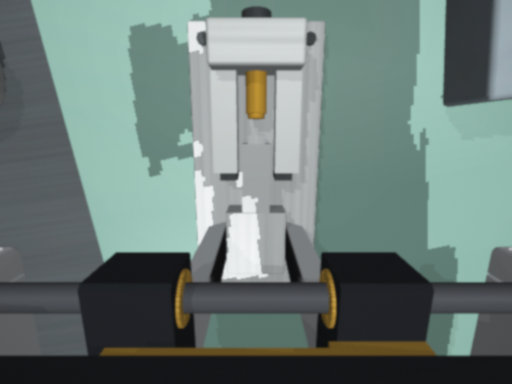

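The tail is inside the channel and centred, at u 242–270 between walls at 238–274. I'll press on.

Emit:
carry_out:
  motion: "0.02 0 0 0 0 0 0; 0.02 0 0 0 0 0 0; 0.015 0 0 0 0 0 0; 0.01 0 0 0 0 0 0; 0.01 0 0 0 0 0 0; 0.005 0 0 0 0 0 0; 0 0 0 0 0 0 0; 0 0 0 0 0 0 0"

```text
time: 15.88
tool_pos: [0.5713, 0.034, 0.0143]
ee_rot: [3.141, 0.005, -0.133]
wrist_force: [-13.6, 2.0, 12.4]
width: 0.0361
finger_force: 30.0
```

Emit:
carry_out:
  motion: "0.005 0 -0.003 0 0 0 0; 0.005 0 0 0 0 0 0; 0.005 0 0 0 0 0 0; 0 0 0 0 0 0 0; 0 0 0 0 0 0 0"

```text
time: 16.5
tool_pos: [0.5738, 0.0336, 0.0143]
ee_rot: [3.141, 0.006, -0.133]
wrist_force: [-13.5, 1.4, 11.2]
width: 0.036
finger_force: 30.0
```

Emit:
carry_out:
  motion: "0.005 0 0 0 0 0 0; 0.005 0 0 0 0 0 0; 0.005 0 0 0 0 0 0; 0.005 0 0 0 0 0 0; 0 0 0 0 0 0 0; 0 0 0 0 0 0 0"

```text
time: 17.25
tool_pos: [0.5769, 0.0331, 0.0143]
ee_rot: [3.141, 0.008, -0.133]
wrist_force: [-15.1, 0.7, 11.7]
width: 0.0357
finger_force: 30.0
```

Emit:
carry_out:
  motion: "0.005 0 0 0 0 0 0; 0.005 0 0 0 0 0 0; 0 0 0 0 0 0 0; 0 0 0 0 0 0 0"

```text
time: 17.75
tool_pos: [0.5784, 0.0329, 0.0143]
ee_rot: [3.141, 0.009, -0.133]
wrist_force: [-16.2, 2.4, 13.4]
width: 0.0357
finger_force: 30.0
```

Run:
```python
from h import *
s=snap('wrist');c=cv2.resize(s['pixels'][60:300,150:370,::-1],None,fx=2.5,fy=2.5,interpolation=2);cv2.imwrite('pics/w7.png',c)
```

```text
(no output)
```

View pics/w7.png

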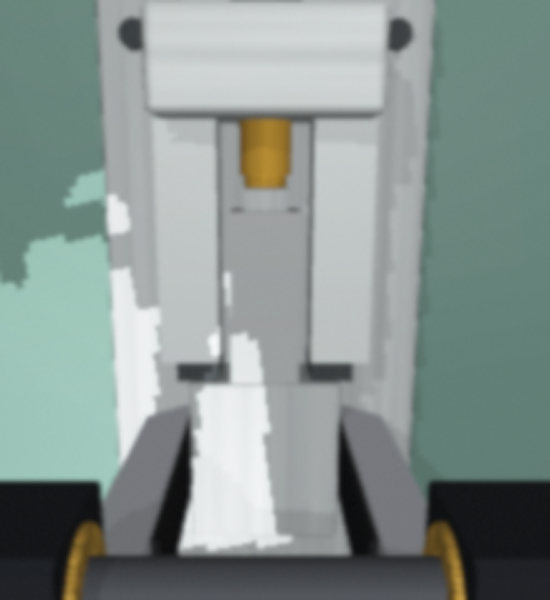

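The crop shows the shoulders (v≈382) right at the dark stop pads (v≈380). I'll push on until the travel stops and the force climbs.

Emit:
carry_out:
  motion: "0.005 0 0 0 0 0 0; 0.005 0 0 0 0 0 0; 0 0 0 0 0 0 0; 0 0 0 0 0 0 0"

```text
time: 18.3
tool_pos: [0.5787, 0.0328, 0.0143]
ee_rot: [3.141, 0.013, -0.133]
wrist_force: [-20.3, 1.9, 15.8]
width: 0.0361
finger_force: 30.0
```

Emit:
carry_out:
  motion: "0.005 0 0 0 0 0 0; 0.005 0 0 0 0 0 0; 0 0 0 0 0 0 0; 0 0 0 0 0 0 0"

```text
time: 18.8
tool_pos: [0.5791, 0.0328, 0.0141]
ee_rot: [3.141, 0.016, -0.133]
wrist_force: [-23.4, 2.1, 18.7]
width: 0.0358
finger_force: 30.0
```

Emit:
carry_out:
  motion: "0.005 0 -0.002 0 0 0 0; 0.005 0 0 0 0 0 0; 0 0 0 0 0 0 0; 0 0 0 0 0 0 0; 0 0 0 0 0 0 0; 0 0 0 0 0 0 0; 0 0 0 0 0 0 0; 0 0 0 0 0 0 0"

```text
time: 19.8
tool_pos: [0.5797, 0.0327, 0.014]
ee_rot: [3.141, 0.02, -0.133]
wrist_force: [-25.1, 2.0, 17.6]
width: 0.036
finger_force: 30.0
```

Run:
```python
from h import *
s=snap('wrist');c=cv2.resize(s['pixels'][150:260,190:330,::-1],None,fx=5,fy=5,interpolation=2);cv2.imwrite('pics/w8.png',c)
```

```text
(no output)
```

View pics/w8.png

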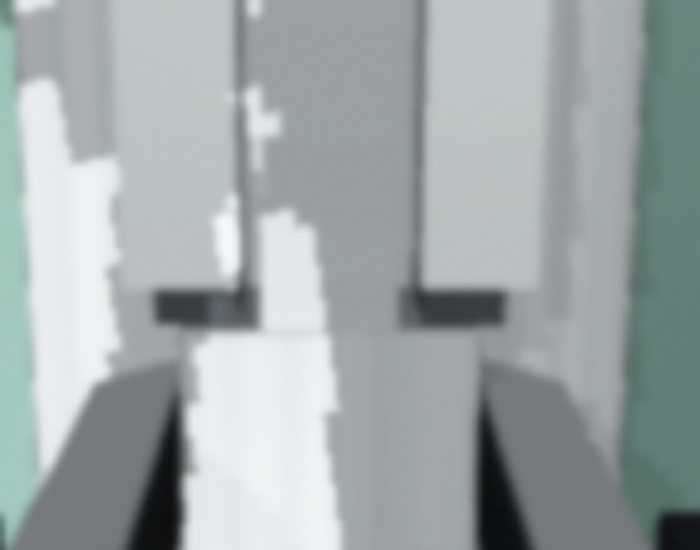

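The shoulders are even on both pads with no visible gap. The force balance gives about 6 N on the stops. I'll add a little margin, then hand in.

Emit:
carry_out:
  motion: "0.005 0 -0.002 0 0 0 0; 0.003 0 0 0 0 0 0; 0 0 0 0 0 0 0; 0 0 0 0 0 0 0; 0 0 0 0 0 0 0; 0 0 0 0 0 0 0; 0 0 0 0 0 0 0; 0 0 0 0 0 0 0"

```text
time: 20.85
tool_pos: [0.5801, 0.0326, 0.0139]
ee_rot: [3.14, 0.022, -0.133]
wrist_force: [-27.0, 2.7, 18.5]
width: 0.0357
finger_force: 30.0
```

Run:
```python
from h import *
print(robot.close_job())
```

```text
the job is handed in; nothing more can be done
None
```

I turned the switch on and handed the job in at about 21 s of the 64 s allowed, still gripping the sample pressed against both stops; my force estimate is at least 6 N on them, but the hand-in returned no verdict.

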